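# Fetch a light-sensitive sample from the roll-top carousel cabinet

### The job

Fetch the amber bottle from the dark cabinet: raise the slatted roll-top all the way so that it stays open, then turn the crank one full turn, in the direction that brings the bottle round to the open front, ending with the handle back over its brass pip. Lift the bottle out and stand it gently upright in the steel tray; leave the roll-top open, the beaker in its pocket and the tray and other things where they are.

Things in the scene. Friction and masses are not known exactly. Their poses are not given: they have to be found in the camera images.
- cabinet: fixed half-barrel cabinet, 380 mm deep (x), 260 wide (y), 230 high (236 inside), white D-shaped cheeks. Origin at table level under the middle; -x is its front, +y its left, z up. A 4-pocket carousel inside turns about its vertical; the fixed back covers all behind the middle, so a bottle comes out only from the front pocket. A 165 mm high drive tower on the right (-y) cheek carries the crank
- rolltop (a joint): angle of the slatted aluminium roll-top: 0 closed, 1.48 rad fully open (end stop). The slats (outer radius 181 mm) run in circular tracks about the level axis (cabinet y) through point track_centre; opening goes up, then back over the top. Needs under 4 N at the pull; slides shut by its weight if let go well short of half open, and stays open near the end stop
- track_centre (a point): centre of the roll-top's circular tracks, 40 mm above the table in the middle of the cabinet
- rolltop_pull (a point): middle of the roll-top's black pull: a level barrel, 34 mm long (cabinet y) and 19 mm thick, on a 12 mm stem on the lowest slat, 213 mm from track_centre; when closed 8 degrees above level in front, 70 mm above the table; when open upright over the middle. Best pinched on its end faces (fingers closing along cabinet y): it then turns between the fingers as it is led along the arc
- crank (a joint): angle of the crank: 0 at the start, handle over its brass parking pip towards the front (-x); positive counter-clockwise from above; turns either way with about 2 N at the handle, stays where left. A 4:1 belt turns the carousel the same way by a quarter of it: a full turn counter-clockwise brings the left pocket to the front, a full turn clockwise the right one
- crank_handle (a point): on the axis of the upright black crank handle, 23 mm thick, free to spin on its pin; it reaches from 184 to 241 mm above the table and this point is at 215 mm, 42 mm from the crank's axis
- crank_axis (a point): on the vertical axis of the crank, 215 mm above the table, in the cabinet frame at x -80 mm, y -197 mm
- front_place (a point): fixed point of the cabinet: floor of the carousel's front position, 75 mm in front of the middle, 46 mm above the table
- amber: amber glass bottle with black screw cap, 58 mm thick (straight from its foot to about 70 mm up), 117 mm tall, cap 30 mm thick from 98 to 116 mm; origin at the centre of its underside, z up; about 0.2 kg. Starts in the left or the right carousel pocket inside the cabinet (a similar bottle by the wall has nothing to do with the task)
- beaker: small clear glass beaker, 55 mm wide and 70 mm tall, origin at the centre of its underside; starts in the carousel pocket across from the amber bottle and rides along in it
- pocket_left (a point): floor of the carousel pocket that starts on the cabinet's left (+y); moves with the carousel
- pocket_right (a point): floor of the carousel pocket that starts on the cabinet's right (-y); moves with the carousel
- tray: loose open steel spill tray, 110 x 110 mm, rim 16 mm high, walls and floor 3 mm; origin at the centre of its underside; stands to the right of the cabinet near the table's right edge; about 0.5 kg
- bench_timer: white bench timer, 60 x 66 x 18 mm, lying in front of the cabinet to the left; bystander
- marker: marker pen with blue cap, 129 mm long, lying in front of the cabinet; bystander
- carousel (a joint): angle of the carousel disc, 0 at the start, positive counter-clockwise from above. Four pockets (front, left, back, right at the start), centres 75 mm from its axis, floor 46 mm above the table, grey rings 14 mm high and 63 mm wide inside; front and back pockets are empty

How it is judged (in metres and radians):
On the way, in this order (a step that is already met when the one before it is completed fails the run):
1. the roll-top is fully open, within 0.1 rad of its end stop (value of joint rolltop above 1.38 rad), for 0.3 s.
2. the crank has made one full turn, within 0.25 rad, and the amber bottle stands within 15 mm of the front place ((value of joint crank between 6.033 and 6.533 rad or value of joint crank between -6.533 and -6.033 rad) and distance between amber and front_place below 0.015 m), for 0.2 s.
At the end, for the whole second after the job is handed in: The amber bottle stands upright (within 0.08 rad), at rest and released, on the floor of the tray, wholly inside its rim; the roll-top is open to within 0.1 rad of its end stop; the crank is one full turn from where it started, within 0.3 rad; the beaker stands upright in its carousel pocket (value of joint rolltop above 1.38 rad and (value of joint crank between 5.983 and 6.583 rad or value of joint crank between -6.583 and -5.983 rad) and x of amber in the frame of tray between -0.03 and 0.03 m and y of amber in the frame of tray between -0.03 and 0.03 m and z of amber in the frame of tray between -0.002 and 0.01 m and angle between amber's own z axis and vertical below 0.08 rad and linear speed of amber below 0.02 m/s and contact force between amber and the fingers below 0.1 N and (distance between beaker and pocket_left below 0.012 m or distance between beaker and pocket_right below 0.012 m) and angle between beaker's own z axis and vertical below 0.15 rad); the robot touches nothing.
It fails at once if the bottle is dropped or thrown (faster than 0.5 m/s while the fingers do not touch it) (linear speed of amber above 0.5 m/s and contact force between amber and the fingers below 0.05 N).
It fails at once if the bottle or the beaker is tipped over (angle between amber's own z axis and vertical above 0.7 rad or angle between beaker's own z axis and vertical above 0.5 rad).
It fails at once if the timer, the marker or the tray is pushed more than 30 mm (distance of any of bench_timer, marker, tray from where it was at the start of the episode above 0.03 m).
It also fails if it takes over 72 s, if anything falls off the work surface, if the arm or the gripper's body presses on something with over 40 N, if the wrist force passes 120 N, or if a joint passes its speed limit or range.

### The arm

A 6-joint arm with a two-finger parallel gripper is mounted at the origin on a cart in front of the work surface, level with it; the furniture and walls round the work are solid. World frame = base frame: x ahead of the robot, y to its left, z up, the work surface at z = 0. Lengths are in m, angles in degrees, forces in N, time in s.
With the tool pointing down it reaches from about 0.4 to 0.825 m from the base axis. Payload 7 kg.
Tool frame: the origin (TCP) lies at the very end of the fingers, on their centre line; the grasp point (between the pads) lies hold_point_z behind it (hold_point_z is the distance from the TCP to the grasp point, in m); z points along the fingers, y is the line along which they close (so a half turn about z gives the same grasp; the last joint's range is limited). The gripper opens to 88 mm and grips with 3 to 60 N. Pads are 19 mm wide; open, the fingers measure 130 mm over their backs; the gripper's body (78 mm by 193 mm) begins 47 mm behind the grasp point.
Start: joints at [83.199, 20.546, 0.682, 0, -70.136, -16.507], TCP at [0.267, 0.62, 0.227] pointing down, gripper open.
Joint ranges: [-176.03, 176.03], [-82.01, 121.73], [-58.28, 71.71], [-173.87, 95.51], [-174.79, -0.11], [-173.66, 173.66]. Speed limits (degrees/s): [136.94, 136.94, 172.46, 180, 180, 180].

### API

Orientations are given as [roll, pitch, yaw] about the fixed x, y, z axes, in that order (R = Rz(yaw) Ry(pitch) Rx(roll)).
In Python, from plant import get_obs, snapshot, close_job, hold_point_z gives the robot as it stands.
- The arm moves only by the tool play_rows, never from a script. Its argument "commands" is a list that holds one entry, the list of rows, each a list of 7 numbers: the shift along the tool's x, y, z in cm, then the turn, a rotation vector about the tool's x, y, z in degrees, then the opening, from 0 (shut) to 1 (fully open). In form: [[[x, y, z, ax, ay, az, fingers], ...]]. A call has 1 to 20 rows; each row is the pose to reach, as a shift and turn from the pose commanded when the call began, along the tool's axes at that moment; what a row does not reach only later rows make up. A row lasts 1/12 s, in which the tool goes at most 41.7 mm and 7.16 degrees, less where a joint would pass 70% of its speed; a pose out of reach is approached as far as the arm can. A call with a gripper value outside its range is refused whole. The fingers move at their own pace and stop on an object; the grip force is fixed at half the most. Time passes only in rows, so rows that repeat a pose let the fingers close. It gives the time, the measured TCP pose, the force, the opening and the grip force at its end, in the units of the state.
- get_obs(): the state, without advancing time (a new reading comes with each control period).
- snapshot(name): name is "scene" or "top"; returns a dict with "frame" (400x640x3 uint8, red, green, blue), "camera_matrix" (3x3 intrinsics, pixels), "origin" and "attitude" of the camera in the world. Camera axes: x right, y down, z forward; pixel columns grow to the right and rows downward; lengths in m; the calibration is good to about 2 mm. A picture is of the moment at which its call begins. There is no depth.
- close_job(): hands the job in; it is judged then, once.
The state is a dict: "clock": time; "joint_pos": joint angles; "qvel": joint speeds; "tau": joint torques, N m; "tool_pos": TCP position; "orientation": TCP orientation; "force": force on the tool from outside, world axes, zero at the start; "moment": the same for the moment, N m; "opening": finger opening in m; "gripper_force": force on a finger pad.
Only numpy, scipy, OpenCV 4.12 (cv2) and the standard library are available. Lean on these libraries where they do the work, as an engineer would, in place of code of your own. Each camera call takes 0.05 s, during which the arm holds its last target. There are 200 camera calls.

## Working session

There is one attempt and no reset: what is moved stays moved. The work goes in short steps, Python scripts to look and compute and a tool call to move; the robot and the scene stay as the last step left them, time stands still between calls to the robot, and variables do not carry over. Pictures are saved under pics/ and viewed, at most 10 in all, crops included, and the job is handed in when it is done.

Besides the shell and the picture viewer there is one more tool, called after "Emit:" as name(argument=value, ...), one argument or row to a line, values as JSON. play_rows: Moves the arm, as the interface text tells. Its arguments: {"type":"object","properties":{"commands":{"type":"array","items":{"type":"array","items":{"type":"array","items":{"type":"number"}}}}},"required":["commands"]}

```bash
ls; mkdir -p pics; python3 - <<'E'
from plant import *
import cv2,numpy as np
o=get_obs();print(o,hold_point_z)
for n in("scene","top"):
    s=snapshot(n);cv2.imwrite(f"pics/{n}0.png",s["frame"][:,:,::-1]);print(s["camera_matrix"],s["origin"],s["attitude"])
    np.savez(f"{n}.npz",**s)
E
```

```text
pics
{'clock': 0.0, 'joint_pos': array([ 8.31991335e+01,  2.05912633e+01,  6.33425718e-01, -1.91231935e-02,
       -7.01364960e+01, -1.65072399e+01]), 'qvel': array([-0.01136586,  0.02921071,  0.05929327, -0.00015066,  0.06488041,
       -0.04074796]), 'tau': array([ 4.29944259e-05, -5.82723427e+01,  2.93049020e+01,  6.99758381e+00,
        7.00752513e-03, -1.61427911e-04]), 'tool_pos': array([0.26691366, 0.61944682, 0.22562513]), 'orientation': array([ 1.79904446e+02, -9.56998701e-03, -2.33146110e+01]), 'force': array([-0.3573541 , -0.80829833, -0.5207708 ]), 'moment': array([-0.01382457, -0.00221938,  0.05258062]), 'gripper_force': 0.0, 'opening': 0.08786573189174382} 0.0188
[[400.24262223   0.         325.21354782]
 [  0.         400.24262223 203.13793342]
 [  0.           0.           1.        ]] [1.23998282 0.44378172 0.52749844] [-115.77004619    0.90140137  114.97782223]
[[455.60734198   0.         318.88764343]
 [  0.         455.60734198 198.68779374]
 [  0.           0.           1.        ]] [-0.05724801  0.06753084  0.89044479] [-143.15878131    0.72443694  -88.73446576]
```

View pics/scene0.png

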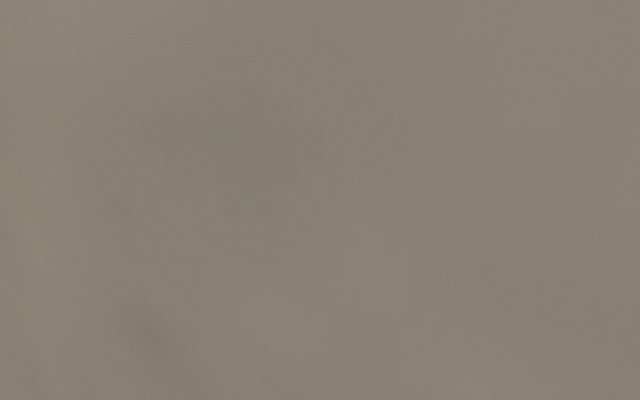

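View pics/top0.png

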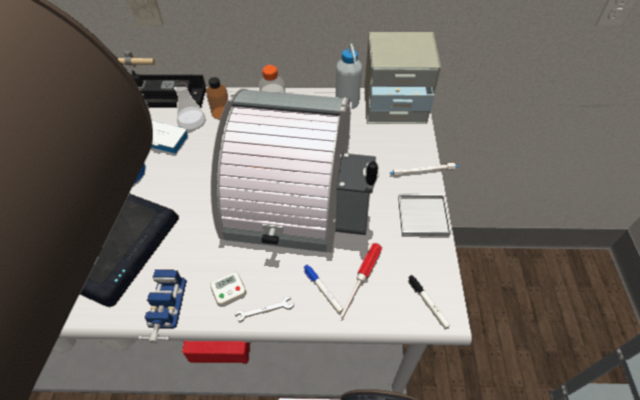

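The scene camera is blocked by a plain wall. The top camera shows the cabinet at about (280,170), its pull at (270,235), the crank handle at about (372,172) and the tray at about (424,214). I'll enlarge the cabinet and tray area.

```bash
python3 - <<'E'
import cv2
f=cv2.imread("pics/top0.png")[80:270,200:465]
cv2.imwrite("pics/c1.png",cv2.resize(f,None,fx=3,fy=3,interpolation=cv2.INTER_CUBIC))
E
```

```text
(no output)
```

View pics/c1.png

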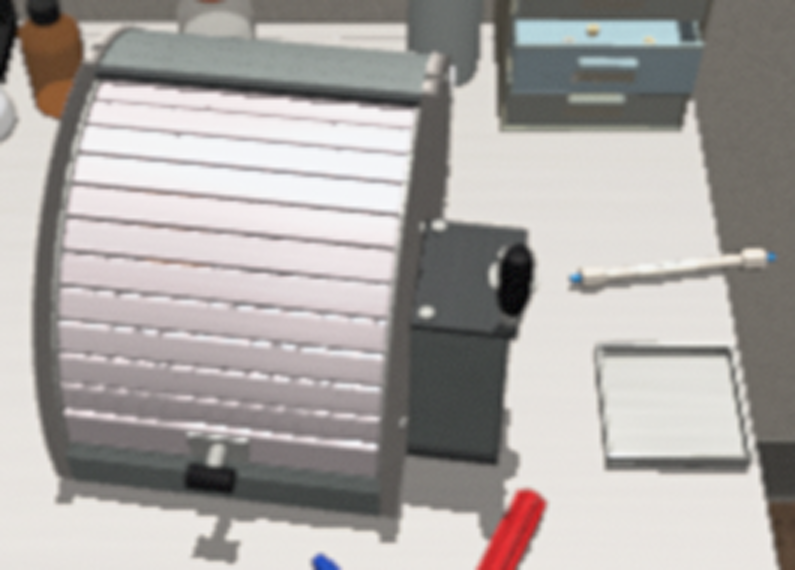

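Enlarged, the pull barrel runs from (187,476) to (236,480), the front bottom corners are at (66,478) and (395,515), and the handle runs from (514,305) to (517,252). The tray rim corners are at (597,347), (735,347), (748,463) and (606,463). Next I fit the cabinet and tray poses to these.

```bash
cat > h.py <<'E'
import numpy as np
from scipy.spatial.transform import Rotation as R
from scipy.optimize import least_squares
def cam(s):return s["camera_matrix"],s["origin"],R.from_euler("xyz",s["attitude"],degrees=True)
def proj(s,P):
    K,o,r=cam(s);c=r.inv().apply(np.atleast_2d(P)-o);u=c@K.T;return u[:,:2]/u[:,2:]
def ray(s,uv,z):
    K,o,r=cam(s);d=r.apply(np.linalg.inv(K)@[uv[0],uv[1],1]);return o+d*(z-o[2])/d[2]
def place(p,L):
    c,s_=np.cos(p[2]),np.sin(p[2]);L=np.atleast_2d(L)
    return np.c_[p[0]+c*L[:,0]-s_*L[:,1],p[1]+s_*L[:,0]+c*L[:,1],L[:,2]]
def fit(s,L,px,p0):
    r=least_squares(lambda p:(proj(s,place(p,L))-px).ravel(),p0,loss="soft_l1");return r.x,r.fun.reshape(-1,2)
E
python3 - <<'E'
from h import *
s=dict(np.load("top.npz"))
cr=lambda a:np.array(a,float)/3+[200-1/3,80-1/3]
L=np.array([[-.211,.017,.07],[-.211,-.017,.07],[-.19,.13,0],[-.19,-.13,0],[-.122,-.197,.186],[-.122,-.197,.236]])
px=cr([[187,476],[236,480],[66,478],[395,515],[514,305],[517,252]])
p,f=fit(s,L,px,[.6,.1,0]);print("cab",p,np.degrees(p[2]));print(f.round(1))
for n,l in dict(pull=[-.211,0,.07],axis=[-.08,-.197,.215],handle=[-.122,-.197,.215],front=[-.075,0,.046]).items():print(n,place(p,l).round(4))
print(proj(s,place(p,[[0,.13,.23],[0,-.13,.23],[0,-.13,.236],[-.08,-.197,.184],[-.19,.13,.04]]))*3-[599,239])
h=.055;L=[[h,h,.016],[h,-h,.016],[-h,-h,.016],[-h,h,.016]]
t,f=fit(s,L,cr([[597,346],[735,346],[748,464],[606,464]]),[.5,-.2,0]);print("tray",t,np.degrees(t[2]),f.round(1))
E
```

```text
cab [ 0.66149359  0.16658982 -0.12299902] -7.047324854709396
[[ 0.3 -1.4]
 [-0.4 -0.8]
 [-2.1  0.8]
 [ 0.6  2. ]
 [-0.3 -0.6]
 [ 0.8  0.4]]
pull [[0.4521 0.1925 0.07  ]]
axis [[ 0.5579 -0.0191  0.215 ]]
handle [[ 0.5162 -0.014   0.215 ]]
front [[0.5871 0.1758 0.046 ]]
[[ 72.21718308  84.44622796]
 [435.18312655 117.74513109]
 [435.46753064 111.32032183]
 [517.71484956 257.50120397]
 [ 49.56961258 451.8502846 ]]
tray [ 0.55589431 -0.15189565 -0.01341145] -0.7684197230960533 [[-0.5 -0.2]
 [-0.4  0.8]
 [ 1.6  0.3]
 [-0.1 -0.9]]
```

```bash
python3 - <<'E'
from h import *
import cv2
s=dict(np.load("top.npz"));g=s["frame"].max(2)
def blob(x0,x1,y0,y1,th):
    sub=np.clip((th*1.0-g[y0:y1,x0:x1])/(th-10),0,1)
    n,l,st,c=cv2.connectedComponentsWithStats((sub>.1).astype(np.uint8));i=1+st[1:,4].argmax()
    w=(l==i)*sub;yy,xx=np.mgrid[y0:y1,x0:x1];print(st[i],st[i][:2]+[x0,y0]);return np.array([(w*xx).sum(),(w*yy).sum()])/w.sum()
a=blob(258,284,230,248,45);b=blob(362,382,155,190,40);print(a,b)
print(g[228:250,270],g[155:192,372])
L=[[-.211,0,.07],[-.122,-.197,.2125]]
p,f=fit(s,L,np.array([a,b]),[.6,.1,0]);print(p,np.degrees(p[2]),f)
for n,l in dict(pull=[-.211,0,.07],axis=[-.08,-.197,.215],handle=[-.122,-.197,.215],front=[-.075,0,.046]).items():print(n,place(p,l).round(4))
E
```

```text
[  4   6  16   8 101] [262 236]
[  4  11  11  19 153] [366 166]
[269.44827586 240.45241379] [371.00027816 175.16328234]
[125 158 173 183 191 198 179 114  49  40  43  38  27  21  22  37  67  97
 122 129 130 130] [195 131  92  86  88  82  60  40  37  43  51  56  44  26  13  15  13  14
  19  13   9  12  14  14  12  10  12  12   9  28  64  88 101 109 111 116
 129]
[ 0.65483087  0.16721875 -0.12749769] -7.305079625777279 [[-0.35115794  0.08415109]
 [ 0.3169095  -0.13968667]]
pull [[0.4455 0.194  0.07  ]]
axis [[ 0.5504 -0.018   0.215 ]]
handle [[ 0.5088 -0.0127  0.215 ]]
front [[0.5804 0.1768 0.046 ]]
```

```bash
python3 - <<'E'
from h import *
s=dict(np.load("top.npz"))
L=[[-.211,0,.07],[-.122,-.197,.2125]]
p,f=fit(s,L,np.array([[269.9,239.8],[371.5,173.4]]),[.6,.1,0]);print(p,np.degrees(p[2]),f)
for n,l in dict(pull=[-.211,0,.07],axis=[-.08,-.197,.215],handle=[-.122,-.197,.215],front=[-.075,0,.046],mid=[0,0,.04]).items():print(n,place(p,l).round(4))
print(proj(s,place(p,[[-.19,.13,0],[-.19,-.13,0],[0,.13,.23],[0,-.13,.23]]))*3-[599,239])
E
```

```text
[ 0.65692022  0.16822255 -0.11600187] -6.646417795538247 [[-0.06536432  0.01755667]
 [ 0.05967914 -0.02836977]]
pull [[0.4473 0.1926 0.07  ]]
axis [[ 0.5547 -0.0182  0.215 ]]
handle [[ 0.5129 -0.0133  0.215 ]]
front [[0.5824 0.1769 0.046 ]]
mid [[0.6569 0.1682 0.04  ]]
[[ 57.98372149 486.60156049]
 [396.55178048 525.48906861]
 [ 68.64345772  89.68164037]
 [433.04345081 121.41625768]]
```

```bash
cat >> h.py <<'E'
from plant import get_obs,snapshot,hold_point_z
CAB=[.657,.168,np.radians(-6.7)]
def down(yaw,tilt=0):  # tool down, x along yaw direction (deg), tilted so fingers point forward by tilt
    return R.from_euler("z",yaw,degrees=True)*R.from_euler("y",-tilt,degrees=True)*R.from_euler("x",180,degrees=True)
def rows(targets,base=None):
    "targets: list of (grasp point xyz, Rotation)->tool-frame rows from measured pose"
    o=get_obs();Rc=R.from_euler("xyz",o["orientation"],degrees=True);p=o["tool_pos"]
    for g,Rt in targets:
        t=np.array(g)+Rt.apply([0,0,hold_point_z])
        print(np.r_[Rc.inv().apply(t-p)*100,(Rc.inv()*Rt).as_rotvec(degrees=True)].round(1).tolist())
def arc(deg,r=.213): a=np.radians(deg);return place(CAB,[-r*np.cos(a),0,.04+r*np.sin(a)])[0]
E
python3 - <<'E'
from h import *
Rt=down(-6.7,20);g=arc(8);d=Rt.apply([0,0,1]);print(d,Rt.apply([0,1,0]))
rows([((.35,.30,.25),Rt),(g-.09*d,Rt),(g,Rt)])
E
```

```text
[ 0.33968437 -0.03990374 -0.93969262] [-1.16670737e-01 -9.93170650e-01  1.17961196e-16]
[20.9, 25.9, -0.6, 3.0, 19.9, -16.4]
[31.1, 32.7, 9.0, 3.0, 19.9, -16.4]
[34.1, 31.8, 17.4, 3.0, 19.9, -16.4]
```

Emit:
play_rows(
  commands=[
    [[20.9, 25.9, -0.6, 3, 19.9, -16.4, 1], [20.9, 25.9, -0.6, 3, 19.9, -16.4, 1], [20.9, 25.9, -0.6, 3, 19.9, -16.4, 1], [20.9, 25.9, -0.6, 3, 19.9, -16.4, 1], [20.9, 25.9, -0.6, 3, 19.9, -16.4, 1], [20.9, 25.9, -0.6, 3, 19.9, -16.4, 1], [20.9, 25.9, -0.6, 3, 19.9, -16.4, 1], [20.9, 25.9, -0.6, 3, 19.9, -16.4, 1], [20.9, 25.9, -0.6, 3, 19.9, -16.4, 1], [20.9, 25.9, -0.6, 3, 19.9, -16.4, 1], [31.1, 32.7, 9, 3, 19.9, -16.4, 1], [31.1, 32.7, 9, 3, 19.9, -16.4, 1], [31.1, 32.7, 9, 3, 19.9, -16.4, 1], [31.1, 32.7, 9, 3, 19.9, -16.4, 1], [31.1, 32.7, 9, 3, 19.9, -16.4, 1], [31.1, 32.7, 9, 3, 19.9, -16.4, 1], [31.1, 32.7, 9, 3, 19.9, -16.4, 1]],
  ],
)

```text
clock: 1.52
tool_pos: [0.4238, 0.1976, 0.137]
orientation: [-179.9, -20.1, -6.8]
force: [0.1, 0.4, 0.2]
opening: 0.0875
gripper_force: 0.0
```

```bash
python3 - <<'E'
from h import *
import cv2
o=get_obs();print(o["clock"],o["tool_pos"],o["orientation"],o["joint_pos"],o["force"])
Rt=down(-6.7,20);g=arc(8);d=Rt.apply([0,0,1])
rows([(g-.09*d,Rt),(g,Rt)])
s=snapshot("top");np.savez("t1.npz",**s);cv2.imwrite("pics/t1.png",cv2.resize(s["frame"][60:,120:480,::-1],None,fx=1.7,fy=1.7,interpolation=2))
E
```

```text
1.5167 [0.42384939 0.19759107 0.13696782] [-179.88766453  -20.07867812   -6.75879056] [ 61.36782054  -3.49380802 -56.98932341  34.97036401 -33.68239559
  -7.02189218] [0.08943746 0.37571128 0.19044928]
[-0.0, 0.2, 0.0, -0.1, -0.1, -0.1]
[-0.1, 0.2, 9.0, -0.1, -0.1, -0.1]
```

View pics/t1.png

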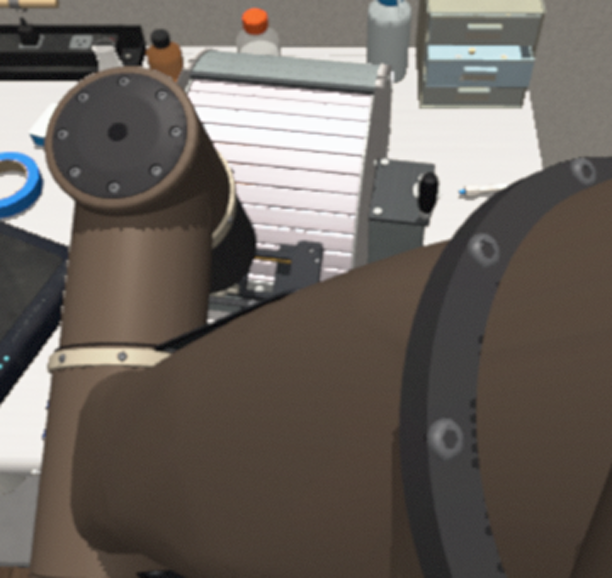

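The arm hides the pull, but the gripper is in front of the roll-top. j3 is near its limit, so I descend a little and check it.

Emit:
play_rows(
  commands=[
    [[0, 0.2, 1, 0, 0, 0, 1], [0, 0.2, 2, 0, 0, 0, 1], [-0.1, 0.2, 3, 0, 0, 0, 1], [-0.1, 0.2, 4, 0, 0, 0, 1]],
  ],
)

```text
clock: 1.9
tool_pos: [0.4414, 0.1985, 0.1074]
orientation: [179.8, -19.2, -6.7]
force: [0.8, -0.8, 0.6]
opening: 0.0879
gripper_force: 0.0
```

```bash
python3 - <<'E'
from h import *
o=get_obs();print(o["tool_pos"],o["orientation"],o["joint_pos"],o["force"])
rows([(arc(8),down(-6.7,20))])
E
```

```text
[0.44139996 0.19854699 0.10740809] [179.83523805 -19.22940861  -6.68065283] [ 56.66678176   1.09823502 -58.14189431  39.53824477 -27.67244975
  -8.21951955] [ 0.77298123 -0.77882008  0.62200335]
[-0.6, 0.5, 5.7, 0.2, 0.8, 0.0]
```

Emit:
play_rows(
  commands=[
    [[0, 0, -3, 0, 0, 0, 1], [0, 0, -3, 0, -5, 0, 1], [0, 0.1, -3, 0, -10, 0, 1], [0, 0.1, -3, 0, -10, 0, 1]],
  ],
)

```text
clock: 2.23
tool_pos: [0.432, 0.2008, 0.1366]
orientation: [-180.0, -9.0, -6.7]
force: [0.8, 0.6, 1.4]
opening: 0.0875
gripper_force: 0.0
```

```bash
python3 - <<'E'
from h import *
o=get_obs();print(o["tool_pos"],o["orientation"],o["joint_pos"],o["force"])
Rt=down(-6.7,9);g=arc(8)-[.002,0,0];d=Rt.apply([0,0,1]);print(d)
rows([(g-.05*d,Rt),(g,Rt)])
E
```

```text
[0.43195265 0.20077518 0.13661372] [-179.95985185   -8.9734183    -6.69220125] [ 55.14740493   1.88895655 -41.44218429  11.61253783 -42.96170287
  19.907482  ] [0.75361845 0.61829312 1.42544568]
[ 0.15536612 -0.01825132 -0.98768834]
[0.4, 0.7, 3.7, -0.0, 0.0, 0.0]
[0.4, 0.7, 8.7, -0.0, 0.0, 0.0]
```

Emit:
play_rows(
  commands=[
    [[0.4, 0.7, 2, 0, 0, 0, 1], [0.4, 0.7, 3.7, 0, 0, 0, 1], [0.4, 0.7, 4.7, 0, 0, 0, 1], [0.4, 0.7, 5.7, 0, 0, 0, 1], [0.4, 0.7, 6.7, 0, 0, 0, 1], [0.4, 0.7, 7.7, 0, 0, 0, 1], [0.4, 0.7, 8.7, 0, 0, 0, 1], [0.4, 0.7, 8.7, 0, 0, 0, 1]],
  ],
)

```text
clock: 2.9
tool_pos: [0.4477, 0.1874, 0.0486]
orientation: [179.6, -9.1, -6.8]
force: [-0.4, -0.0, -0.1]
opening: 0.0876
gripper_force: 0.0
```

```bash
python3 - <<'E'
from h import *
o=get_obs();print(o["tool_pos"],o["orientation"],o["joint_pos"],o["force"])
Rt=down(-6.7,9);g=arc(8)-[.002,0,0]
rows([(g,Rt)])
E
```

```text
[0.44771019 0.18741526 0.04856163] [179.63804979  -9.12037999  -6.78528256] [ 51.70703157  10.38008309 -48.83456978  17.51003366 -27.39515411
  16.14284443] [-0.35080822 -0.03438078 -0.09190708]
[0.1, -0.5, -0.2, 0.4, -0.1, -0.1]
```

Emit:
play_rows(
  commands=[
    [[0.1, -0.4, -0.2, 0.4, 0, 0, 1], [0.1, -0.4, -0.2, 0.4, 0, 0, 0.5], [0.1, -0.4, -0.2, 0.4, 0, 0, 0.3], [0.1, -0.4, -0.2, 0.4, 0, 0, 0.2], [0.1, -0.4, -0.2, 0.4, 0, 0, 0.2], [0.1, -0.4, -0.2, 0.4, 0, 0, 0.2], [0.1, -0.4, -0.2, 0.4, 0, 0, 0.2], [0.1, -0.4, -0.2, 0.4, 0, 0, 0.2], [0.1, -0.4, -0.2, 0.4, 0, 0, 0.2]],
  ],
)

```text
clock: 3.65
tool_pos: [0.449, 0.1919, 0.0527]
orientation: [-179.8, -9.2, -6.8]
force: [-0.0, -0.6, 0.1]
opening: 0.0401
gripper_force: 0.0
```

```bash
python3 - <<'E'
from h import *
o=get_obs();print(o["tool_pos"],o["orientation"],o["force"],o["opening"],o["gripper_force"])
Rt=down(-6.7,9);rows([(arc(a)-[.002,0,0],Rt) for a in range(8,95,4)])
E
```

```text
[0.44900461 0.1918507  0.05270041] [-179.79850033   -9.22842962   -6.79459262] [-0.03694905 -0.6099292   0.09421509] 0.04008545035903647 0.0
[-0.1, -0.0, 0.2, -0.2, -0.2, -0.1]
[0.4, -0.0, -1.3, -0.2, -0.2, -0.1]
[1.0, -0.0, -2.6, -0.2, -0.2, -0.1]
[1.7, -0.1, -3.9, -0.2, -0.2, -0.1]
[2.4, -0.1, -5.2, -0.2, -0.2, -0.1]
[3.3, -0.1, -6.4, -0.2, -0.2, -0.1]
[4.2, -0.1, -7.6, -0.2, -0.2, -0.1]
[5.3, -0.1, -8.7, -0.2, -0.2, -0.1]
[6.3, -0.1, -9.7, -0.2, -0.2, -0.1]
[7.5, -0.1, -10.6, -0.2, -0.2, -0.1]
[8.7, -0.1, -11.5, -0.2, -0.2, -0.1]
[10.0, -0.1, -12.2, -0.2, -0.2, -0.1]
[11.3, -0.1, -12.9, -0.2, -0.2, -0.1]
[12.7, -0.1, -13.5, -0.2, -0.2, -0.1]
[14.1, -0.1, -13.9, -0.2, -0.2, -0.1]
[15.5, -0.1, -14.3, -0.2, -0.2, -0.1]
[17.0, -0.1, -14.6, -0.2, -0.2, -0.1]
[18.5, -0.1, -14.8, -0.2, -0.2, -0.1]
[20.0, -0.1, -14.8, -0.2, -0.2, -0.1]
[21.5, -0.1, -14.8, -0.2, -0.2, -0.1]
[22.9, -0.1, -14.7, -0.2, -0.2, -0.1]
[24.4, -0.1, -14.4, -0.2, -0.2, -0.1]
```

Fingers are still closing, so I give them more time.

Emit:
play_rows(
  commands=[
    [[0, 0, 0.1, 0, 0, 0, 0.2], [0, 0, 0.1, 0, 0, 0, 0.2], [0, 0, 0.1, 0, 0, 0, 0.2], [0, 0, 0.1, 0, 0, 0, 0.2]],
  ],
)

```text
clock: 3.98
tool_pos: [0.4499, 0.1936, 0.0524]
orientation: [-179.6, -9.3, -6.7]
force: [-5.6, 4.1, 4.7]
opening: 0.0337
gripper_force: 30.0
```

```bash
python3 - <<'E'
from h import *
o=get_obs();print(o["tool_pos"],o["orientation"],o["force"],o["opening"],o["gripper_force"])
E
```

```text
[0.44986834 0.19356432 0.05235748] [-179.64057969   -9.30674488   -6.74564076] [-5.59712889  4.13543498  4.71202341] 0.03369985944360739 30.000922679901123
```

Emit:
play_rows(
  commands=[
    [[0.2, 0, -0.6, 0, 0, 0, 0.2], [0.5, 0, -1.4, 0, 0, 0, 0.2], [1.1, 0, -2.7, 0, 0, 0, 0.2], [1.8, 0, -4, 0, 0, 0, 0.2], [2.5, 0, -5.3, 0, 0, 0, 0.2], [3.4, 0, -6.5, 0, 0, 0, 0.2], [4.3, 0, -7.7, 0, 0, 0, 0.2], [5.4, 0, -8.8, 0, 0, 0, 0.2]],
  ],
)

```text
clock: 4.65
tool_pos: [0.4888, 0.1888, 0.1482]
orientation: [-179.6, -9.3, -6.8]
force: [-1.1, 8.0, -1.8]
opening: 0.0337
gripper_force: 30.0
```

```bash
python3 - <<'E'
from h import *
o=get_obs();print(o["tool_pos"],o["orientation"],o["force"],o["opening"],o["gripper_force"],o["joint_pos"])
Rt=down(-6.7,9);rows([(arc(a)-[.002,0,0],Rt) for a in range(32,95,4)])
g=o["tool_pos"]-R.from_euler("xyz",o["orientation"],degrees=True).apply([0,0,hold_point_z]);print(g,np.linalg.norm(g-place(CAB,[0,0,.04])[0]))
E
```

```text
[0.48879101 0.18877463 0.14822548] [-179.60148911   -9.28940331   -6.77238248] [-1.06735901  8.0122746  -1.80590925] 0.03370493505110542 30.000116229057312 [ 47.98926584   5.36241466 -35.4823187   10.61690751 -43.93139463
  27.94975163]
[-1.2, 0.1, 1.2, -0.4, -0.3, -0.1]
[-0.2, 0.1, 0.1, -0.4, -0.3, -0.1]
[0.9, 0.1, -0.9, -0.4, -0.3, -0.1]
[2.0, 0.1, -1.8, -0.4, -0.3, -0.1]
[3.3, 0.1, -2.7, -0.4, -0.3, -0.1]
[4.5, 0.1, -3.4, -0.4, -0.3, -0.1]
[5.9, 0.1, -4.1, -0.4, -0.3, -0.1]
[7.2, 0.1, -4.7, -0.4, -0.3, -0.1]
[8.6, 0.1, -5.1, -0.4, -0.3, -0.1]
[10.1, 0.1, -5.5, -0.4, -0.3, -0.1]
[11.5, 0.1, -5.8, -0.4, -0.3, -0.1]
[13.0, 0.1, -6.0, -0.4, -0.3, -0.1]
[14.5, 0.1, -6.0, -0.4, -0.3, -0.1]
[16.0, 0.1, -6.0, -0.4, -0.3, -0.1]
[17.5, 0.1, -5.9, -0.4, -0.3, -0.1]
[18.9, 0.1, -5.6, -0.4, -0.3, -0.1]
[0.48576212 0.18900265 0.16677848] 0.21409415102138502
```

Emit:
play_rows(
  commands=[
    [[0.5, -0.1, -0.5, 0, 0, 0, 0.2], [0.9, -0.1, -0.9, 0, 0, 0, 0.2], [2, -0.1, -1.8, 0, 0, 0, 0.2], [3.3, -0.1, -2.7, 0, 0, 0, 0.2], [4.5, -0.1, -3.4, 0, 0, 0, 0.2], [5.9, -0.1, -4.1, 0, 0, 0, 0.2], [7.2, -0.1, -4.7, 0, 0, 0, 0.2], [8.6, -0.1, -5.1, 0, 0, 0, 0.2], [10.1, -0.1, -5.5, 0, 0, 0, 0.2], [11.5, -0.1, -5.8, 0, 0, 0, 0.2], [13, -0.1, -6, 0, 0, 0, 0.2], [14.5, -0.1, -6, 0, 0, 0, 0.2], [16, -0.1, -6, 0, 0, 0, 0.2], [17.5, -0.1, -5.9, 0, 0, 0, 0.2], [17.5, -0.1, -5.9, 0, 0, 0, 0.2], [17.5, -0.1, -5.9, 0, 0, 0, 0.2]],
  ],
)

```text
clock: 5.98
tool_pos: [0.6525, 0.1688, 0.2349]
orientation: [-179.7, -9.4, -6.8]
force: [1.2, 1.7, 7.1]
opening: 0.0335
gripper_force: 30.0
```

```bash
python3 - <<'E'
from h import *
o=get_obs();print(o["tool_pos"],o["orientation"],o["force"],o["opening"],o["gripper_force"],o["joint_pos"])
g=o["tool_pos"]-R.from_euler("xyz",o["orientation"],degrees=True).apply([0,0,hold_point_z]);print(g)
Rt=down(-6.7,9);rows([(arc(a)-[.002,0,0],Rt) for a in (88,92,93,95)])
E
```

```text
[0.65245187 0.16876485 0.2348827 ] [-179.73790195   -9.43281583   -6.80546968] [1.20576245 1.73267784 7.10092511] 0.033490448061996275 30.00101923942566 [ 34.44801473  14.90678523  -9.8032183    7.07190931 -58.19437556
  45.41028345]
[0.64938227 0.16904457 0.2534283 ]
[-0.2, 0.0, 0.0, -0.2, -0.4, -0.1]
[1.3, 0.0, 0.3, -0.2, -0.4, -0.1]
[1.6, 0.0, 0.3, -0.2, -0.4, -0.1]
[2.4, 0.0, 0.5, -0.2, -0.4, -0.1]
```

Emit:
play_rows(
  commands=[
    [[0.4, 0, 0, 0, 0, 0, 0.2], [0.8, 0, 0.1, 0, 0, 0, 0.2], [0.8, 0, 0.1, 0, 0, 0, 0.2], [0.8, 0, 0.1, 0, 0, 0, 0.2], [0.8, 0, 0.1, 0, 0, 0, 0.2]],
  ],
)

```text
clock: 6.4
tool_pos: [0.6595, 0.1679, 0.2351]
orientation: [-179.7, -9.4, -6.8]
force: [1.5, 2.4, 7.5]
opening: 0.0338
gripper_force: 30.0
```

```bash
python3 - <<'E'
from h import *
o=get_obs();print(o["force"],o["opening"],o["gripper_force"])
g=o["tool_pos"]-R.from_euler("xyz",o["orientation"],degrees=True).apply([0,0,hold_point_z]);print(g)
Rt=down(-6.7,9);rows([(arc(a)-[.002,0,0],Rt) for a in (88,92,93,95)])
E
```

```text
[1.54161863 2.44050426 7.48849383] 0.033838038270767846 30.00098615884781
[0.65642826 0.16817116 0.25360604]
[-0.9, 0.0, -0.1, -0.2, -0.4, -0.1]
[0.6, 0.0, 0.2, -0.2, -0.4, -0.1]
[0.9, 0.0, 0.2, -0.2, -0.4, -0.1]
[1.7, 0.0, 0.4, -0.2, -0.4, -0.1]
```

Emit:
play_rows(
  commands=[
    [[0.4, 0, 0.1, 0, 0, 0, 0.2], [0.8, 0, 0.2, 0, 0, 0, 0.2], [1.2, 0, 0.2, 0, 0, 0, 0.2], [1.2, 0, 0.2, 0, 0, 0, 0.2], [1.2, 0, 0.2, 0, 0, 0, 0.2]],
  ],
)

```text
clock: 6.82
tool_pos: [0.6716, 0.1664, 0.2347]
orientation: [-179.8, -9.4, -6.8]
force: [1.8, 1.9, 7.0]
opening: 0.0342
gripper_force: 30.0
```

Emit:
play_rows(
  commands=[
    [[0.3, 0, 0.1, 0, 0, 0, 0.2], [0.6, 0, 0.2, 0, 0, 0, 0.2], [0.6, 0, 0.2, 0, 0, 0, 0.2], [0.6, 0, 0.2, 0, 0, 0, 0.2]],
  ],
)

```text
clock: 7.15
tool_pos: [0.6741, 0.1661, 0.2345]
orientation: [-179.8, -9.1, -6.8]
force: [-19.3, 6.4, 19.8]
opening: 0.0338
gripper_force: 30.0
```

```bash
python3 - <<'E'
from h import *
import cv2
s=snapshot("top");np.savez("t2.npz",**s);cv2.imwrite("pics/t2.png",cv2.resize(s["frame"][60:300,120:480,::-1],None,fx=2,fy=2,interpolation=2))
E
```

```text
(no output)
```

View pics/t2.png

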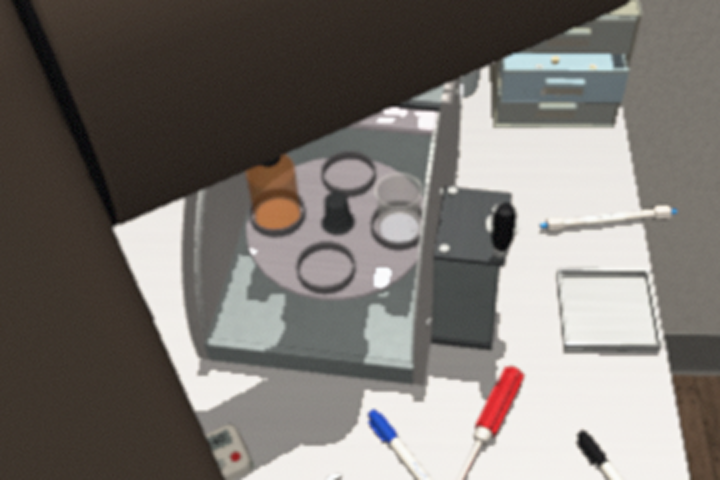

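The roll-top is at its end stop (−19 N). The bottle is in the left pocket at crop (277,212), so the crank goes counter-clockwise. Ring centres are front (326,268), back (349,174) and right (398,226), at 2× scale offset (120,60). The crank handle is at about (503,227).

Emit:
play_rows(
  commands=[
    [[-0.5, 0, -0.1, 0, 0, 0, 0.2], [-0.5, 0, -0.1, 0, 0, 0, 0.5], [-0.5, 0, -0.1, 0, 0, 0, 0.6], [-0.5, 0, -0.1, 0, 0, 0, 0.6], [-0.5, 0, -0.1, 0, 0, 0, 0.6], [-0.5, 0, -0.1, 0, 0, 0, 0.6], [-0.5, 0, -2, 0, 0, 0, 0.6], [-0.5, 0, -5, 0, 0, 0, 0.6], [-0.5, 0, -8, 0, 0, 0, 0.6], [-0.5, 0, -10, 0, 0, 0, 0.6]],
  ],
)

```text
clock: 8.03
tool_pos: [0.6561, 0.1673, 0.3333]
orientation: [-179.8, -9.3, -6.8]
force: [0.4, 0.5, 0.8]
opening: 0.0524
gripper_force: 0.0
```

```bash
python3 - <<'E'
from h import *
s=dict(np.load("t2.npz"));c=lambda u,v:[u/2+120,v/2+60]
P=[ray(s,c(*q),.058)[:2] for q in((326,268),(277,212),(349,174),(398,226))]
print(np.round(P,4),np.mean(P,0));P=np.array(P)
print(P[2]-P[0],P[1]-P[3])
L=[[-.075,0,.058],[0,.075,.058],[.075,0,.058],[0,-.075,.058],[-.122,-.197,.2125]]
px=np.array([c(326,268),c(277,212),c(349,174),c(398,226),[371.5,173.4]])
p,f=fit(s,L,px,[.65,.16,-.1]);print(p,np.degrees(p[2]),f.round(1))
for n,l in dict(pull=[-.211,0,.07],axis=[-.08,-.197,.215],handle=[-.122,-.197,.215],front=[-.075,0,.046]).items():print(n,place(p,l).round(4))
E
```

```text
[[0.5785 0.1748]
 [0.663  0.2401]
 [0.7266 0.1563]
 [0.6426 0.0933]] [0.6526898  0.16610514]
[ 0.14805357 -0.01850477] [0.02040359 0.14679942]
[ 0.6537786   0.16659274 -0.12082368] -6.922687205568404 [[-0.3 -0.3]
 [-0.4  0.1]
 [-0.5 -0.5]
 [ 0.5 -0.7]
 [ 0.6  1.6]]
pull [[0.4443 0.192  0.07  ]]
axis [[ 0.5506 -0.0193  0.215 ]]
handle [[ 0.5089 -0.0143  0.215 ]]
front [[0.5793 0.1756 0.046 ]]
```

```bash
python3 - <<'E'
from h import *
Rt=down(-96.7);rows([((.52,.05,.34),Rt),((.512,-.0135,.30),Rt)])
E
```

```text
[-12.2, 13.3, -0.8, -7.5, -7.2, 89.7]
[-12.9, 19.7, 3.1, -7.5, -7.2, 89.7]
```

Emit:
play_rows(
  commands=[
    [[-12.2, 13.3, -0.8, -7.5, -7.2, 89.7, 1], [-12.2, 13.3, -0.8, -7.5, -7.2, 89.7, 1], [-12.2, 13.3, -0.8, -7.5, -7.2, 89.7, 1], [-12.2, 13.3, -0.8, -7.5, -7.2, 89.7, 1], [-12.2, 13.3, -0.8, -7.5, -7.2, 89.7, 1], [-12.2, 13.3, -0.8, -7.5, -7.2, 89.7, 1], [-12.2, 13.3, -0.8, -7.5, -7.2, 89.7, 1], [-12.2, 13.3, -0.8, -7.5, -7.2, 89.7, 1], [-12.2, 13.3, -0.8, -7.5, -7.2, 89.7, 1], [-12.2, 13.3, -0.8, -7.5, -7.2, 89.7, 1], [-12.2, 13.3, -0.8, -7.5, -7.2, 89.7, 1], [-12.2, 13.3, -0.8, -7.5, -7.2, 89.7, 1], [-12.2, 13.3, -0.8, -7.5, -7.2, 89.7, 1], [-12.2, 13.3, -0.8, -7.5, -7.2, 89.7, 1], [-12.9, 19.7, 3.1, -7.5, -7.2, 89.7, 1], [-12.9, 19.7, 3.1, -7.5, -7.2, 89.7, 1], [-12.9, 19.7, 3.1, -7.5, -7.2, 89.7, 1], [-12.9, 19.7, 3.1, -7.5, -7.2, 89.7, 1]],
  ],
)

```text
clock: 9.53
tool_pos: [0.5102, -0.015, 0.2777]
orientation: [179.8, -0.1, -96.7]
force: [0.6, -0.6, 0.2]
opening: 0.0876
gripper_force: 0.0
```

```bash
python3 - <<'E'
from h import *
import cv2
o=get_obs();print(o["tool_pos"],o["orientation"],o["joint_pos"],o["force"])
Rt=down(-96.7);rows([((.512,-.0135,.30),Rt),((.512,-.0135,.222),Rt)])
s=snapshot("top");np.savez("t3.npz",**s);cv2.imwrite("pics/t3.png",cv2.resize(s["frame"][60:300,120:480,::-1],None,fx=2,fy=2,interpolation=2))
E
```

```text
[ 0.51022274 -0.01496857  0.27767596] [ 1.79761921e+02 -7.04979611e-02 -9.66720579e+01] [ 2.03541391e+01  3.24083765e+00 -1.47997719e+01 -4.76643851e-02
 -7.22035112e+01 -2.70116787e+01] [ 0.57654453 -0.559757    0.17399769]
[-0.2, -0.2, -0.4, 0.2, -0.1, 0.0]
[-0.2, -0.2, 7.4, 0.2, -0.1, 0.0]
```

View pics/t3.png

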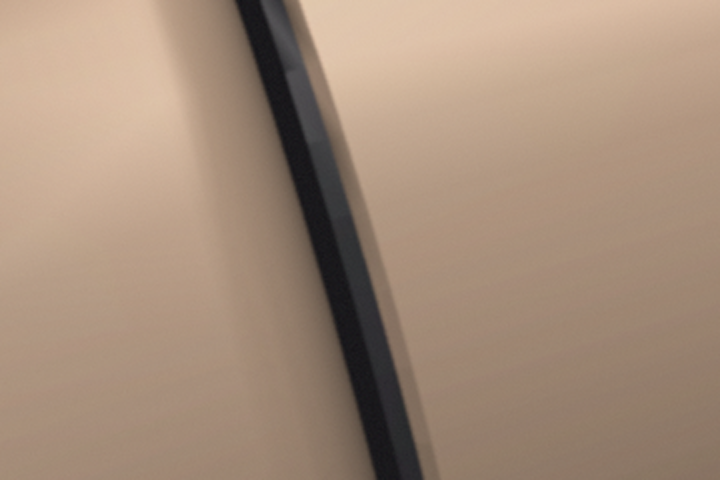

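The arm fills the view here, so I continue on position and force.

Emit:
play_rows(
  commands=[
    [[-0.2, -0.2, 2, 0.2, 0, 0, 1], [-0.2, -0.2, 4, 0.2, 0, 0, 1], [-0.2, -0.2, 5.5, 0.2, 0, 0, 1], [-0.2, -0.2, 6.5, 0.2, 0, 0, 1], [-0.2, -0.2, 7.4, 0.2, 0, 0, 1], [-0.2, -0.2, 7.4, 0.2, 0, 0, 0.6], [-0.2, -0.2, 7.4, 0.2, 0, 0, 0.3], [-0.2, -0.2, 7.4, 0.2, 0, 0, 0.1], [-0.2, -0.2, 7.4, 0.2, 0, 0, 0.1], [-0.2, -0.2, 7.4, 0.2, 0, 0, 0.1], [-0.2, -0.2, 7.4, 0.2, 0, 0, 0.1], [-0.2, -0.2, 7.4, 0.2, 0, 0, 0.1], [-0.2, -0.2, 7.4, 0.2, 0, 0, 0.1], [-0.2, -0.2, 7.4, 0.2, 0, 0, 0.1], [-0.2, -0.2, 7.4, 0.2, 0, 0, 0.1], [-0.2, -0.2, 7.4, 0.2, 0, 0, 0.1], [-0.2, -0.2, 7.4, 0.2, 0, 0, 0.1], [-0.2, -0.2, 7.4, 0.2, 0, 0, 0.1]],
  ],
)

```text
clock: 11.08
tool_pos: [0.5129, -0.0119, 0.2046]
orientation: [-180.0, -0.0, -96.7]
force: [-1.2, 0.8, 2.0]
opening: 0.0221
gripper_force: 30.0
```

```bash
cat >> h.py <<'E'
def crank_rows(axis,a0,angs,r=.042):
    "relative moves (cm, tool frame) of the handle from crank angle a0 to angs (deg)"
    o=get_obs();Rc=R.from_euler("xyz",o["orientation"],degrees=True);p=o["tool_pos"]
    for a in angs:
        t=np.radians(a+180-6.7);q=np.array([axis[0]+r*np.cos(t),axis[1]+r*np.sin(t),p[2]])
        print(a,(Rc.inv().apply(q-p)*100).round(2).tolist())
E
python3 - <<'E'
from h import *
o=get_obs();print(o["tool_pos"],o["orientation"],o["joint_pos"],o["force"],o["opening"],o["gripper_force"])
p=o["tool_pos"];t=np.radians(180-6.7)
ax=p[:2]-.042*np.array([np.cos(t),np.sin(t)]);print(ax)
crank_rows(ax,0,range(0,100,15))
E
```

```text
[ 0.51291178 -0.01186888  0.20462598] [-1.79952510e+02 -8.43878205e-03 -9.66933148e+01] [ 2.06505283e+01  6.14598833e+00 -2.13967740e+01  3.30671278e-02
 -6.24189343e+01 -2.73591400e+01] [-1.20112736  0.82644209  1.99718713] 0.02213329370984061 30.000454899854958
[ 0.55462494 -0.01676905]
0 [0.0, 0.0, 0.0]
15 [1.09, -0.14, 0.0]
30 [2.1, -0.56, 0.0]
45 [2.97, -1.23, 0.0]
60 [3.64, -2.1, 0.0]
75 [4.06, -3.11, 0.0]
90 [4.2, -4.2, 0.0]
```

Emit:
play_rows(
  commands=[
    [[0.55, 0, 0, 0, 0, 0, 0.1], [1.1, -0.15, 0, 0, 0, 0, 0.1], [1.6, -0.3, 0, 0, 0, 0, 0.1], [2.1, -0.55, 0, 0, 0, 0, 0.1], [2.55, -0.9, 0, 0, 0, 0, 0.1], [2.95, -1.25, 0, 0, 0, 0, 0.1], [3.35, -1.65, 0, 0, 0, 0, 0.1], [3.65, -2.1, 0, 0, 0, 0, 0.1], [3.9, -2.6, 0, 0, 0, 0, 0.1], [4.05, -3.1, 0, 0, 0, 0, 0.1], [4.2, -4.2, 0, 0, 0, 0, 0.1], [4.2, -4.2, 0, 0, 0, 0, 0.1], [4.2, -4.2, 0, 0, 0, 0, 0.1]],
  ],
)

```text
clock: 12.17
tool_pos: [0.5511, -0.0588, 0.2047]
orientation: [-179.9, -0.0, -96.7]
force: [1.6, -1.6, -0.7]
opening: 0.022
gripper_force: 30.0
```

```bash
python3 - <<'E'
from h import *
o=get_obs();print(o["tool_pos"],o["orientation"],o["force"],o["opening"],o["gripper_force"])
crank_rows([ .5546, -.0168],0,range(90,280,15))
E
```

```text
[ 0.55112389 -0.0588119   0.20468945] [-1.79866273e+02 -3.09813605e-02 -9.67103952e+01] [ 1.55424967 -1.630778   -0.71267869] 0.02200807587291852 29.999923375435174
90 [-0.01, 0.14, -0.0]
105 [-0.16, -0.94, 0.0]
120 [-0.58, -1.95, 0.0]
135 [-1.24, -2.82, 0.01]
150 [-2.11, -3.49, 0.01]
165 [-3.13, -3.91, 0.01]
180 [-4.21, -4.05, 0.01]
195 [-5.3, -3.91, 0.01]
210 [-6.31, -3.49, 0.0]
225 [-7.18, -2.82, 0.0]
240 [-7.85, -1.95, 0.0]
255 [-8.27, -0.94, -0.0]
270 [-8.41, 0.15, -0.0]
```

Emit:
play_rows(
  commands=[
    [[-0.05, -0.5, 0, 0, 0, 0, 0.1], [-0.15, -1, 0, 0, 0, 0, 0.1], [-0.35, -1.55, 0, 0, 0, 0, 0.1], [-0.6, -2.05, 0, 0, 0, 0, 0.1], [-0.9, -2.5, 0, 0, 0, 0, 0.1], [-1.25, -2.9, 0, 0, 0, 0, 0.1], [-1.65, -3.3, 0, 0, 0, 0, 0.1], [-2.1, -3.6, 0, 0, 0, 0, 0.1], [-3.1, -4, 0, 0, 0, 0, 0.1], [-4.2, -4.15, 0, 0, 0, 0, 0.1], [-5.3, -4, 0, 0, 0, 0, 0.1], [-6.3, -3.6, 0, 0, 0, 0, 0.1], [-7.2, -2.9, 0, 0, 0, 0, 0.1], [-7.85, -2.05, 0, 0, 0, 0, 0.1], [-8.25, -1.05, 0, 0, 0, 0, 0.1], [-8.4, 0.05, 0, 0, 0, 0, 0.1], [-8.4, 0.05, 0, 0, 0, 0, 0.1], [-8.4, 0.05, 0, 0, 0, 0, 0.1]],
  ],
)

```text
clock: 13.67
tool_pos: [0.5571, 0.0252, 0.2046]
orientation: [180.0, -0.0, -96.7]
force: [-1.9, -4.3, -0.6]
opening: 0.022
gripper_force: 30.0
```

```bash
python3 - <<'E'
from h import *
o=get_obs();print(o["tool_pos"],o["orientation"],o["force"],o["opening"],o["gripper_force"])
crank_rows([ .5546, -.0168],0,range(270,376,15))
E
```

```text
[0.55709237 0.02523148 0.20461979] [ 1.79994785e+02 -3.04677875e-02 -9.66592739e+01] [-1.90092731 -4.30896488 -0.58317763] 0.022013717488839016 30.00010429881513
270 [0.0, -0.24, -0.0]
285 [0.15, 0.84, 0.0]
300 [0.56, 1.86, 0.0]
315 [1.23, 2.73, 0.0]
330 [2.1, 3.4, 0.0]
345 [3.11, 3.82, 0.0]
360 [4.2, 3.96, 0.0]
375 [5.29, 3.82, 0.0]
```

Emit:
play_rows(
  commands=[
    [[0.05, 0.5, 0, 0, 0, 0, 0.1], [0.15, 1, 0, 0, 0, 0, 0.1], [0.55, 2, 0, 0, 0, 0, 0.1], [1.25, 2.9, 0, 0, 0, 0, 0.1], [2.1, 3.55, 0, 0, 0, 0, 0.1], [3.1, 4, 0, 0, 0, 0, 0.1], [3.65, 4.05, 0, 0, 0, 0, 0.1], [4.2, 4.1, 0, 0, 0, 0, 0.1], [4.2, 4.1, 0, 0, 0, 0, 0.1], [4.2, 4.1, 0, 0, 0, 0, 0.1], [4.2, 4.1, 0, 0, 0, 0, 0.1]],
  ],
)

```text
clock: 14.58
tool_pos: [0.513, -0.0118, 0.2046]
orientation: [180.0, -0.0, -96.7]
force: [-2.4, 0.3, 2.6]
opening: 0.0219
gripper_force: 30.0
```

```bash
python3 - <<'E'
from h import *
o=get_obs();print(o["tool_pos"],o["orientation"],o["force"],o["opening"],o["gripper_force"])
E
```

```text
[ 0.51297811 -0.01183785  0.20463253] [ 1.79996539e+02 -2.59172098e-02 -9.66988242e+01] [-2.40240311  0.29113377  2.58486391] 0.02190543412774224 30.00120732933283
```

Emit:
play_rows(
  commands=[
    [[0, 0, 0, 0, 0, 0, 0.3], [0, 0, 0, 0, 0, 0, 0.6], [0, 0, 0, 0, 0, 0, 0.8], [0, 0, 0, 0, 0, 0, 0.8], [0, 0, 0, 0, 0, 0, 0.8], [0, 0, 0, 0, 0, 0, 0.8], [0, 0, -3, 0, 0, 0, 0.8], [0, 0, -6, 0, 0, 0, 0.8], [0, 0, -10, 0, 0, 0, 0.8], [0, 0, -13, 0, 0, 0, 0.8], [0, 0, -13, 0, 0, 0, 0.8]],
  ],
)

```text
clock: 15.5
tool_pos: [0.5161, -0.012, 0.3417]
orientation: [-179.4, 0.1, -96.7]
force: [0.8, -0.1, 0.8]
opening: 0.0698
gripper_force: 0.0
```

```bash
python3 - <<'E'
from h import *
o=get_obs();print(o["tool_pos"],o["orientation"],o["force"])
rows([((.66,.17,.36),down(-6.7))])
E
```

```text
[ 0.51607142 -0.01204442  0.341713  ] [-1.79356097e+02  1.19473449e-01 -9.66731537e+01] [ 0.75608014 -0.10007874  0.84891167]
[-19.8, -12.2, 0.2, -0.6, -0.4, -90.0]
```

Emit:
play_rows(
  commands=[
    [[-19.8, -12.2, 0.2, -0.6, -0.4, -90, 1], [-19.8, -12.2, 0.2, -0.6, -0.4, -90, 1], [-19.8, -12.2, 0.2, -0.6, -0.4, -90, 1], [-19.8, -12.2, 0.2, -0.6, -0.4, -90, 1], [-19.8, -12.2, 0.2, -0.6, -0.4, -90, 1], [-19.8, -12.2, 0.2, -0.6, -0.4, -90, 1], [-19.8, -12.2, 0.2, -0.6, -0.4, -90, 1], [-19.8, -12.2, 0.2, -0.6, -0.4, -90, 1], [-19.8, -12.2, 0.2, -0.6, -0.4, -90, 1], [-19.8, -12.2, 0.2, -0.6, -0.4, -90, 1], [-19.8, -12.2, 0.2, -0.6, -0.4, -90, 1], [-19.8, -12.2, 0.2, -0.6, -0.4, -90, 1], [-19.8, -12.2, 0.2, -0.6, -0.4, -90, 1], [-19.8, -12.2, 0.2, -0.6, -0.4, -90, 1]],
  ],
)

```text
clock: 16.67
tool_pos: [0.6577, 0.1706, 0.3324]
orientation: [179.9, 0.6, -6.5]
force: [0.0, 0.1, 1.1]
opening: 0.0878
gripper_force: 0.0
```

```bash
python3 - <<'E'
from h import *
import cv2
o=get_obs();print(o["tool_pos"],o["orientation"],o["joint_pos"])
s=snapshot("top");np.savez("t4.npz",**s);cv2.imwrite("pics/t4.png",cv2.resize(s["frame"][90:280,200:460,::-1],None,fx=3,fy=3,interpolation=2))
E
```

```text
[0.65769345 0.17057142 0.33235398] [179.85598016   0.59941198  -6.51002052] [ 30.79157896  19.01042661  12.02473408  -0.25025172 -83.57845608
  52.72836702]
```

View pics/t4.png

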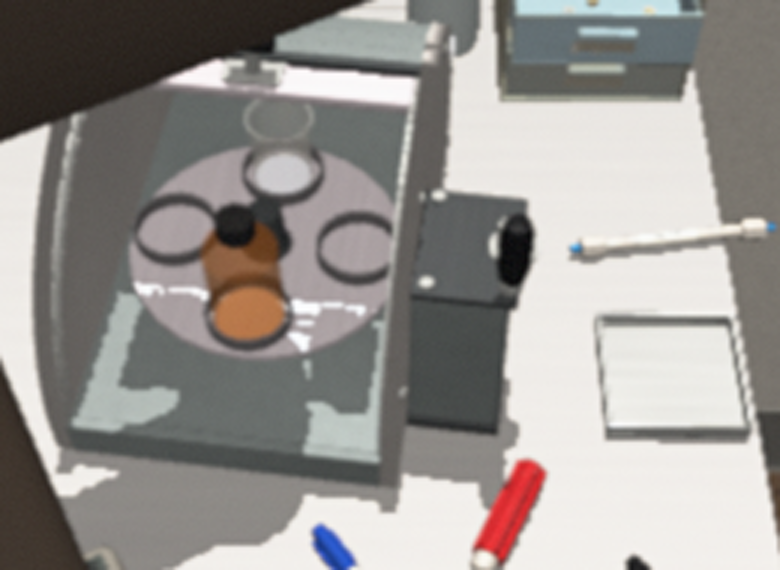

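The bottle is in the front pocket with its cap at crop (236,225). The beaker is in the back pocket at (283,170), the handle is parked, and the roll-top is open.

```bash
python3 - <<'E'
from h import *
import cv2
s=dict(np.load("t4.npz"));g=s["frame"].max(2)
x0,y0=268,155;m=(g[y0:176,x0:292]<50).astype(np.uint8)
n,l,st,c=cv2.connectedComponentsWithStats(m)
for i in range(1,n):print(st[i],c[i]+[x0,y0])
cc=[278.5,164.7];print(ray(s,cc,.153));print("front ring",ray(s,[200+248/3,90+313/3],.05))
E
```

```text
[  4   4  13  13 142] [278.26760563 164.92957746]
[21  8  3  4  7] [290.42857143 164.42857143]
[0.58496686 0.17772777 0.153     ]
front ring [0.58367399 0.17655023 0.05      ]
```

```bash
python3 - <<'E'
from h import *
Rt=down(-6.7);rows([((.584,.1775,.30),Rt),((.584,.1775,.158),Rt)])
E
```

```text
[-7.3, 0.2, 5.2, 0.1, 0.6, -0.1]
[-7.2, 0.1, 19.4, 0.1, 0.6, -0.1]
```

Emit:
play_rows(
  commands=[
    [[-4, 0.2, 0, 0.1, 0.6, 0, 1], [-7.3, 0.2, 1, 0.1, 0.6, 0, 1], [-7.3, 0.2, 3, 0.1, 0.6, 0, 1], [-7.3, 0.2, 5.2, 0.1, 0.6, 0, 1], [-7.3, 0.2, 8, 0.1, 0.6, 0, 1], [-7.3, 0.2, 11, 0.1, 0.6, 0, 1], [-7.3, 0.2, 13, 0.1, 0.6, 0, 1], [-7.3, 0.2, 14, 0.1, 0.6, 0, 1], [-7.3, 0.2, 14, 0.1, 0.6, 0, 1]],
  ],
)

```text
clock: 17.47
tool_pos: [0.5824, 0.1763, 0.1911]
orientation: [179.8, 0.2, -6.8]
force: [-0.6, -1.0, -0.5]
opening: 0.0878
gripper_force: 0.0
```

```bash
python3 - <<'E'
from h import *
o=get_obs();print(o["tool_pos"],o["orientation"],o["force"],o["joint_pos"])
Rt=down(-6.7);rows([((.584,.1775,.158),Rt)])
E
```

```text
[0.5823731  0.17626727 0.19109128] [ 1.79824647e+02  1.68607408e-01 -6.81939340e+00] [-0.61639063 -0.97701904 -0.49820299] [ 3.52249446e+01  1.59000928e+01 -1.08010075e+01  1.93297584e-02
 -6.35415480e+01  4.79472710e+01]
[0.2, -0.2, 5.2, 0.2, 0.2, -0.1]
```

Emit:
play_rows(
  commands=[
    [[0.2, -0.2, 1.5, 0.2, 0.2, 0, 1], [0.2, -0.2, 3, 0.2, 0.2, 0, 1], [0.2, -0.2, 4, 0.2, 0.2, 0, 1], [0.2, -0.2, 5.2, 0.2, 0.2, 0, 1], [0.2, -0.2, 5.2, 0.2, 0.2, 0, 0.7], [0.2, -0.2, 5.2, 0.2, 0.2, 0, 0.6], [0.2, -0.2, 5.2, 0.2, 0.2, 0, 0.5], [0.2, -0.2, 5.2, 0.2, 0.2, 0, 0.4], [0.2, -0.2, 5.2, 0.2, 0.2, 0, 0.2], [0.2, -0.2, 5.2, 0.2, 0.2, 0, 0.2], [0.2, -0.2, 5.2, 0.2, 0.2, 0, 0.2], [0.2, -0.2, 5.2, 0.2, 0.2, 0, 0.2], [0.2, -0.2, 5.2, 0.2, 0.2, 0, 0.2], [0.2, -0.2, 5.2, 0.2, 0.2, 0, 0.2], [0.2, -0.2, 5.2, 0.2, 0.2, 0, 0.2]],
  ],
)

```text
clock: 18.72
tool_pos: [0.5857, 0.1786, 0.1414]
orientation: [-179.8, -0.2, -6.7]
force: [0.1, 0.4, -0.3]
opening: 0.0372
gripper_force: 26.1
```

```bash
python3 - <<'E'
from h import *
o=get_obs();print(o["tool_pos"],o["orientation"],o["force"],o["opening"],o["gripper_force"])
E
```

```text
[0.58566096 0.17860417 0.14139537] [-179.83799182   -0.21225359   -6.69731627] [ 0.05783338  0.37704271 -0.32043163] 0.03719313873273078 26.120416475459933
```

Emit:
play_rows(
  commands=[
    [[0, 0, 0, 0, 0, 0, 0.2], [0, 0, 0, 0, 0, 0, 0.2], [0, 0, 0, 0, 0, 0, 0.2], [0, 0, 0, 0, 0, 0, 0.2]],
  ],
)

```text
clock: 19.05
tool_pos: [0.5857, 0.1786, 0.1414]
orientation: [-179.8, -0.2, -6.7]
force: [0.1, 0.1, -0.3]
opening: 0.038
gripper_force: 26.0
```

```bash
python3 - <<'E'
from h import *
import cv2
o=get_obs();print(o["tool_pos"],o["force"],o["opening"],o["gripper_force"])
E
```

```text
[0.58569256 0.17856932 0.14140229] [ 0.14919642  0.10753065 -0.33000126] 0.03797758465391815 26.023054062388837
```

The fingertips seem to be on the shoulder (38 mm) and creeping. I regrip about 7 mm higher.

Emit:
play_rows(
  commands=[
    [[0, 0, 0, 0, 0, 0, 0.6], [0, 0, 0, 0, 0, 0, 0.6], [0, 0, 0, 0, 0, 0, 0.6], [0, 0, 0, 0, 0, 0, 0.6], [0, 0, -0.4, 0, 0, 0, 0.6], [0, 0, -0.8, 0, 0, 0, 0.6], [0, 0, -0.8, 0, 0, 0, 0.6], [0, 0, -0.8, 0, 0, 0, 0.4], [0, 0, -0.8, 0, 0, 0, 0.2], [0, 0, -0.8, 0, 0, 0, 0.2], [0, 0, -0.8, 0, 0, 0, 0.2], [0, 0, -0.8, 0, 0, 0, 0.2], [0, 0, -0.8, 0, 0, 0, 0.2], [0, 0, -0.8, 0, 0, 0, 0.2], [0, 0, -0.8, 0, 0, 0, 0.2]],
  ],
)

```text
clock: 20.3
tool_pos: [0.5857, 0.1786, 0.1494]
orientation: [-179.8, -0.2, -6.7]
force: [0.1, 1.2, -1.6]
opening: 0.0292
gripper_force: 25.9
```

```bash
python3 - <<'E'
from h import *
o=get_obs();print(o["tool_pos"],o["orientation"],o["force"],o["opening"],o["gripper_force"])
E
```

```text
[0.5856647  0.17861258 0.14935954] [-179.83395767   -0.21489077   -6.69864144] [ 0.09159132  1.18729768 -1.55516966] 0.029199439517350448 25.878811865695752
```

Emit:
play_rows(
  commands=[
    [[0, 0, 0, 0, 0, 0, 0.2], [0, 0, 0, 0, 0, 0, 0.2], [0, 0, -0.3, 0, 0, 0, 0.2], [0, 0, -0.8, 0, 0, 0, 0.2], [0, 0, -1.5, 0, 0, 0, 0.2], [0, 0, -2.2, 0, 0, 0, 0.2], [0, 0, -3, 0, 0, 0, 0.2], [0, 0, -3, 0, 0, 0, 0.2]],
  ],
)

```text
clock: 20.97
tool_pos: [0.5866, 0.1789, 0.182]
orientation: [-179.7, -0.4, -6.7]
force: [0.8, -0.1, -1.4]
opening: 0.0288
gripper_force: 25.9
```

```bash
python3 - <<'E'
from h import *
import cv2
o=get_obs();print(o["tool_pos"],o["orientation"],o["force"],o["opening"],o["gripper_force"])
s=snapshot("top");cv2.imwrite("pics/t5.png",cv2.resize(s["frame"][90:280,200:460,::-1],None,fx=3,fy=3,interpolation=2))
E
```

```text
[0.58663248 0.1789322  0.1820227 ] [-179.73263996   -0.3914931    -6.68183698] [ 0.75955003 -0.11657802 -1.410503  ] 0.02884261959562643 25.9273771190783
```

View pics/t5.png

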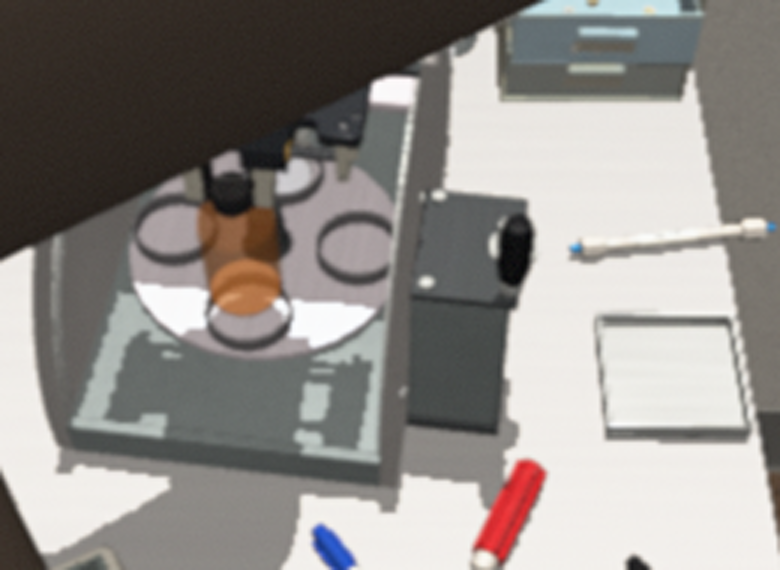

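The bottle is lifted clear of its ring and upright. I raise it above the cheek and handle.

Emit:
play_rows(
  commands=[
    [[-0.2, 0, -1, 0, 0.3, 0, 0.2], [-0.4, 0, -3, 0, 0.3, 0, 0.2], [-0.5, 0, -5, 0, 0.3, 0, 0.2], [-0.5, 0, -7, 0, 0.3, 0, 0.2], [-0.5, 0, -9, 0, 0.3, 0, 0.2], [-0.5, 0, -11, 0, 0.3, 0, 0.2], [-0.5, 0, -13, 0, 0.3, 0, 0.2], [-0.5, 0, -15, 0, 0.3, 0, 0.2], [-0.5, 0, -16.5, 0, 0.3, 0, 0.2], [-0.5, 0, -17.5, 0, 0.3, 0, 0.2], [-0.5, 0, -17.8, 0, 0.3, 0, 0.2], [-0.5, 0, -17.8, 0, 0.3, 0, 0.2]],
  ],
)

```text
clock: 22.02
tool_pos: [0.5798, 0.1788, 0.358]
orientation: [-179.8, -0.6, -6.7]
force: [0.2, 0.1, -2.4]
opening: 0.0286
gripper_force: 26.0
```

```bash
python3 - <<'E'
from h import *
o=get_obs();print(o["tool_pos"],o["orientation"],o["force"],o["opening"],o["gripper_force"])
z=o["tool_pos"][2]+hold_point_z;Rt=down(-90.8)
rows([((.573,.02,z),Rt),((.556,-.152,z),Rt),((.556,-.152,.14),Rt)])
E
```

```text
[0.57978702 0.17875038 0.35797236] [-179.7938127    -0.56122429   -6.6969845 ] [ 0.22863738  0.1117224  -2.44825155] 0.028620435430146224 25.984436285900756
[1.2, 15.8, -0.0, -0.6, -0.3, 84.1]
[1.5, 33.1, -0.1, -0.6, -0.3, 84.1]
[1.3, 33.2, 23.6, -0.6, -0.3, 84.1]
```

Emit:
play_rows(
  commands=[
    [[0.1, 1, 0, 0, 0, 3, 0.2], [0.2, 3, 0, 0, 0, 8, 0.2], [0.3, 5, 0, 0, 0, 14, 0.2], [0.4, 7.5, 0, 0, 0, 20, 0.2], [0.6, 10, 0, -0.3, 0, 26, 0.2], [0.8, 12.5, 0, -0.3, 0, 32, 0.2], [1, 15, 0, -0.3, 0, 38, 0.2], [1.2, 17.5, 0, -0.3, 0, 44, 0.2], [1.3, 20, 0, -0.3, 0, 50, 0.2], [1.4, 22.5, 0, -0.3, 0, 56, 0.2], [1.5, 25, 0, -0.6, -0.3, 62, 0.2], [1.5, 27.5, 0, -0.6, -0.3, 68, 0.2], [1.5, 30, 0, -0.6, -0.3, 73, 0.2], [1.5, 31.5, 0, -0.6, -0.3, 78, 0.2], [1.5, 32.6, -0.1, -0.6, -0.3, 82, 0.2], [1.5, 33.1, -0.1, -0.6, -0.3, 84.1, 0.2], [1.5, 33.1, -0.1, -0.6, -0.3, 84.1, 0.2], [1.5, 33.1, -0.1, -0.6, -0.3, 84.1, 0.2]],
  ],
)

```text
clock: 23.52
tool_pos: [0.5557, -0.1519, 0.3564]
orientation: [179.8, -0.0, -90.8]
force: [0.4, 0.1, -2.9]
opening: 0.0286
gripper_force: 27.3
```

```bash
python3 - <<'E'
from h import *
import cv2
o=get_obs();print(o["tool_pos"],o["orientation"],o["force"],o["opening"],o["gripper_force"],o["joint_pos"])
Rt=down(-90.8)
rows([((.556,-.152,.142),Rt)])
s=snapshot("top");cv2.imwrite("pics/t6.png",s["frame"][:,:,::-1])
E
```

```text
[ 0.55569443 -0.15187819  0.35640789] [ 1.79839088e+02 -3.64662261e-02 -9.07622421e+01] [ 0.38892293  0.05776967 -2.87266292] 0.0285958750339479 27.298639105138136 [ 4.17678153e+00  8.07748342e+00  6.33892343e-01  2.26595420e-02
 -8.27198639e+01 -4.94197838e+00]
[-0.0, -0.1, 23.3, 0.2, -0.0, 0.0]
```

View pics/t6.png

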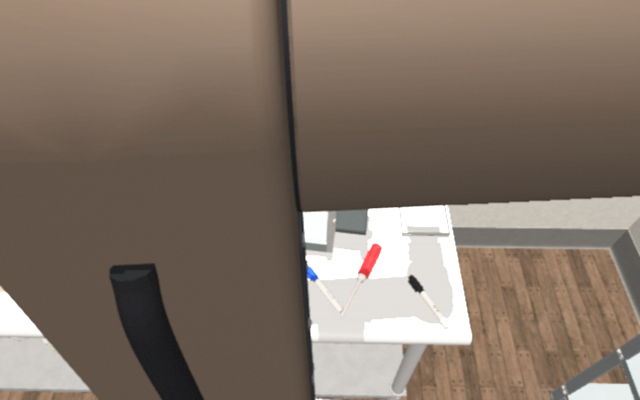

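Emit:
play_rows(
  commands=[
    [[0, 0, 1.5, 0.2, 0, 0, 0.2], [0, 0, 4, 0.2, 0, 0, 0.2], [0, 0, 6.5, 0.2, 0, 0, 0.2], [0, 0, 9, 0.2, 0, 0, 0.2], [0, 0, 11.5, 0.2, 0, 0, 0.2], [0, -0.1, 14, 0.2, 0, 0, 0.2], [0, -0.1, 16.5, 0.2, 0, 0, 0.2], [0, -0.1, 18.5, 0.2, 0, 0, 0.2], [0, -0.1, 20.5, 0.2, 0, 0, 0.2], [0, -0.1, 22, 0.2, 0, 0, 0.2], [0, -0.1, 23, 0.2, 0, 0, 0.2], [0, -0.1, 23.8, 0.2, 0, 0, 0.2], [0, -0.1, 23.8, 0.2, 0, 0, 0.2], [0, -0.1, 23.8, 0.2, 0, 0, 0.2]],
  ],
)

```text
clock: 24.73
tool_pos: [0.5572, -0.1519, 0.1199]
orientation: [-179.9, -0.1, -90.7]
force: [-0.2, 0.3, -1.4]
opening: 0.0288
gripper_force: 27.4
```

```bash
python3 - <<'E'
from h import *
o=get_obs();print(o["tool_pos"],o["orientation"],o["force"],o["opening"])
rows([((.556,-.152,.1064+hold_point_z),down(-90.8))])
E
```

```text
[ 0.55720152 -0.15188228  0.11986565] [-1.79850529e+02 -6.48072200e-02 -9.07486790e+01] [-0.20369948  0.28031084 -1.41639188] 0.0287754531712687
[0.0, 0.1, 1.3, -0.1, -0.1, 0.1]
```

Emit:
play_rows(
  commands=[
    [[0, 0.1, 0.4, 0, 0, 0, 0.2], [0, 0.1, 0.7, 0, 0, 0, 0.2], [0, 0.1, 0.9, 0, 0, 0, 0.2], [0, 0.1, 1.1, 0, 0, 0, 0.2], [0, 0.1, 1.2, 0, 0, 0, 0.2], [0, 0.1, 1.2, 0, 0, 0, 0.2], [0, 0.1, 1.2, 0, 0, 0, 0.2]],
  ],
)

```text
clock: 25.32
tool_pos: [0.556, -0.1521, 0.1077]
orientation: [-179.8, -0.1, -90.8]
force: [1.1, 0.1, -2.0]
opening: 0.0287
gripper_force: 27.4
```

Emit:
play_rows(
  commands=[
    [[0, 0, 0.1, 0, 0, 0, 0.2], [0, 0, 0.15, 0, 0, 0, 0.2], [0, 0, 0.15, 0, 0, 0, 0.2]],
  ],
)

```text
clock: 25.57
tool_pos: [0.5567, -0.1523, 0.107]
orientation: [-179.8, -0.1, -90.8]
force: [-0.4, -0.5, 5.1]
opening: 0.0285
gripper_force: 28.1
```

Contact (+5 N): release and rise.

Emit:
play_rows(
  commands=[
    [[0, 0, 0.1, 0, 0, 0, 0.4], [0, 0, 0.1, 0, 0, 0, 0.6], [0, 0, 0.1, 0, 0, 0, 0.8], [0, 0, 0.1, 0, 0, 0, 0.8], [0, 0, 0.1, 0, 0, 0, 0.8], [0, 0, 0.1, 0, 0, 0, 0.8], [0, 0, 0.1, 0, 0, 0, 0.8], [0, 0, 0.1, 0, 0, 0, 0.8], [0, 0, -2, 0, 0, 0, 0.8], [0, 0, -5, 0, 0, 0, 0.8], [0, 0, -9, 0, 0, 0, 0.8], [0, 0, -13, 0, 0, 0, 0.8], [0, 0, -17, 0, 0, 0, 0.8], [0, 0, -21, 0, 0, 0, 0.8], [0, 0, -24, 0, 0, 0, 0.8]],
  ],
)

```text
clock: 26.82
tool_pos: [0.5555, -0.1521, 0.3502]
orientation: [-179.6, -0.1, -90.8]
force: [1.6, -0.0, -0.1]
opening: 0.0698
gripper_force: 0.0
```

```bash
python3 - <<'E'
from h import *
rows([((.56,.17,.36),down(-90.8))])
E
```

```text
[-32.2, 0.0, 0.9, -0.4, -0.1, 0.0]
```

Emit:
play_rows(
  commands=[
    [[-4, 0, 0, 0, 0, 0, 0.8], [-8, 0, 0, 0, 0, 0, 0.8], [-12, 0, 0, 0, 0, 0, 0.8], [-16, 0, 0, 0, 0, 0, 0.8], [-20, 0, 0, 0, 0, 0, 0.8], [-24, 0, 0, 0, 0, 0, 0.8], [-28, 0, 0, 0, 0, 0, 0.8], [-32, 0, 0, 0, 0, 0, 0.8], [-32, 0, 0, 0, 0, 0, 0.8], [-32, 0, 0, 0, 0, 0, 0.8], [-32, 0, 0, 0, 0, 0, 0.8]],
  ],
)

```text
clock: 27.73
tool_pos: [0.5596, 0.1682, 0.3456]
orientation: [-179.9, -0.1, -90.7]
force: [0.6, -0.6, -0.0]
opening: 0.07
gripper_force: 0.0
```

```bash
python3 - <<'E'
from h import *
import cv2
s=snapshot("top");cv2.imwrite("pics/t7.png",cv2.resize(s["frame"][60:300,130:470,::-1],None,fx=2.3,fy=2.3,interpolation=2));print(get_obs()["force"])
E
```

```text
[-0.85941885  0.05972207  0.14475425]
```

View pics/t7.png

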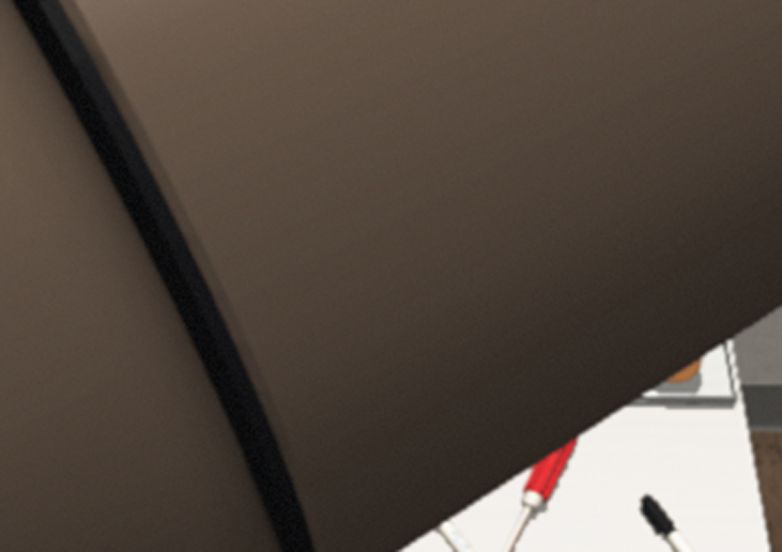

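The bottle's foot stands in the tray at crop (685,370); the rest is hidden. That was my tenth picture, so I move the arm aside and check the rest numerically.

Emit:
play_rows(
  commands=[
    [[-4, 2, 0, 0, 0, 0, 0.8], [-8, 4, 0, 0, 0, 0, 0.8], [-12, 7, 0, 0, 0, 0, 0.8], [-16, 10, 0, 0, 0, 0, 0.8], [-20, 13, 0, 0, 0, 0, 0.8], [-24, 16, 0, 0, 0, 0, 0.8], [-28, 19, 0, 0, 0, 0, 0.8], [-32, 22, 0, 0, 0, 0, 0.8], [-32, 22, 0, 0, 0, 0, 0.8], [-32, 22, 0, 0, 0, 0, 0.8], [-32, 22, 0, 0, 0, 0, 0.8], [-32, 22, 0, 0, 0, 0, 0.8]],
  ],
)

```text
clock: 28.78
tool_pos: [0.3445, 0.4908, 0.3449]
orientation: [-179.9, -0.1, -90.8]
force: [0.8, 0.9, -0.5]
opening: 0.0699
gripper_force: 0.0
```

```bash
python3 - <<'E'
from h import *
import cv2
print(get_obs()["tool_pos"])
s=snapshot("top");f=s["frame"].astype(int);g=f.max(2)
def cc(m,x0,y0):
    n,l,st,c=cv2.connectedComponentsWithStats(m.astype(np.uint8))
    i=1+st[1:,4].argmax();print(st[i][2:],c[i]+[x0,y0]);return c[i]+[x0,y0]
print("cap");print(ray(s,cc(g[160:240,395:460]<50,395,160),.003+.107))
print("amber");a=f[160:240,395:460];cc((a[...,0]-a[...,2])>50,395,160)
print("pred px cap/base at tray",proj(s,[[.556,-.152,.11],[.556,-.152,.003]]))
print("handle");cc(g[155:190,362:382]<40,362,155)
d=np.abs(f-np.load("t4.npz")["frame"].astype(int)).max(2);print("change at beaker/rolltop",np.median(d[120:160,275:310]),np.median(d[108:125,290:335]))
t0=np.load("top.npz")["frame"].astype(int);print("tray rim/marker change",np.percentile(np.abs(f-t0).max(2)[228:240,396:450],[50,95]),np.percentile(np.abs(f-t0).max(2)[255:320,295:450],[50,95]))
E
```

```text
[0.3445229  0.49079378 0.34492016]
cap
[12  8 50] [429.5  191.08]
[ 0.55069688 -0.148093    0.11      ]
amber
[ 30  39 769] [424.64759428 207.30949285]
pred px cap/base at tray [[431.01124812 189.16274454]
 [422.63443803 217.17516761]]
handleTraceback (most recent call last):
  File "<stdin>", line 11, in <module>
  File "<stdin>", line 7, in cc
ValueError: attempt to get argmax of an empty sequence
```

```bash
python3 - <<'E'
from h import *
f=snapshot("top")["frame"].astype(int);t4=np.load("t4.npz")["frame"].astype(int)
for n,(x,y) in dict(handle=(371,172),beaker=(294,147),ring=(282,203),slat=(320,120),pull=(283,113),tower=(355,210)).items():print(n,f[y,x],t4[y,x])
d=np.abs(f-t4).max(2);print([(x,int(np.median(d[y:y+20,x:x+20])))for y in(100,140,180) for x in range(220,400,20)])
E
```

```text
handle [79 66 55] [13 15 17]
beaker [108  89  77] [203 201 204]
ring [103  87  73] [120  96  85]
slat [101  85  72] [250 249 250]
pull [110  92  79] [97 96 94]
tower [81 69 60] [72 75 74]
[(220, 77), (240, 75), (260, 74), (280, 71), (300, 95), (320, 97), (340, 80), (360, 52), (380, 52), (220, 18), (240, 21), (260, 81), (280, 73), (300, 87), (320, 40), (340, 65), (360, 167), (380, 175), (220, 15), (240, 85), (260, 81), (280, 79), (300, 93), (320, 36), (340, 26), (360, 42), (380, 184)]
```

```bash
python3 -c "
from plant import close_job;print(close_job())"
```

```text
the job is handed in; nothing more can be done
None
```

The job is handed in, with no verdict returned: the amber bottle stands upright in the tray (seen by camera), and the roll-top was open, the crank back over its pip and the beaker in its pocket when last seen, before the bottle was carried across.

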